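Level the plywood casting plate by its two foot screws

ROBOT

A 7-joint arm with a two-finger parallel gripper is mounted at the origin on a cart in front of the work surface, level with it; the furniture and walls round the work are solid. World frame = base frame: x ahead of the robot, y to its left, z up, the work surface at z = 0. Lengths are in mm, angles in rad, forces in N, time in s.
With the tool pointing down it reaches from about 350 to 900 mm from the base axis. Payload 8.1 kg.
Tool frame: the origin (TCP) lies on the mounting face of the last link; the fingertips stand 173 mm ahead of it and the grasp point (between the pads) lies 155 mm ahead of it; z points along the fingers, y is the direction in which the jaws open and shut (so a half turn about z gives the same grasp; the last joint's range is limited). The gripper opens to 85 mm and grips with 20 to 120 N. Pads are 22 mm wide; open, the fingers measure 114 mm over their backs; the gripper's body (76 mm by 85 mm) begins 54 mm behind the grasp point. The pads swing forward as they close: fully open they stand 13 mm farther back than shut.
Start: joints at [1.241, 0.434, 0.025, 1.573, -0.012, 1.134, -0.075], TCP at [140.513, -609.007, 404.723] pointing down, gripper open.
Joint ranges: [-2.62, 2.62], [-0.44, 2.09], [-1.27, 1.32], [0.08, 2.57], [-1.32, 4.46], [0.12, 2], [-2.74, 2.74]. Speed limits (rad/s): [2.22, 2.22, 3.01, 3.01, 3.14, 3.14, 3.14].

INTERFACE

Orientations are given as a unit quaternion [w, x, y, z].
In Python, from bench import manip gives the robot as it stands.
- The arm moves only by the shell command python3 -m crank 'ROWS' [OPENING] [FORCE]. ROWS is JSON, a list of rows, each a list of 2 entries, a list of its own where there are three numbers: the shift along the world's x, y, z in mm, then the turn about the world's z in degrees. A call has 1 to 12 rows; each row is the pose to reach, as a shift and turn from the pose commanded when the call began; what a row does not reach only later rows make up. A row lasts 1/8 s, in which the tool goes at most 62.5 mm and 10.7 degrees, less where a joint would pass 70% of its speed; a pose out of reach is approached as far as the arm can. A call with a gripper value outside its range is refused whole. OPENING is the finger opening in mm, from 0 to 85.4, set as the call begins (- or left out, the last holds). The fingers move at their own pace and stop on an object; FORCE is the grip in N (left out, the last holds). Time passes only in rows, so rows that repeat a pose let the fingers close. It gives the time, the measured TCP pose, the force and the opening at its end, in the units of the state.
- manip.get_state(): the state, without advancing time (a new reading comes with each control period).
- manip.camera(name): name is "side" or "top" or "wrist"; returns a dict with "frame" (480x640x3 uint8, red, green, blue), "range_z" (480x640 float32, mm along the optical axis (not along the pixel's ray), 0 where there is no reading), "K" (3x3 intrinsics, pixels), "world_to_cam" (4x4, takes a point from world to camera coordinates); the wrist camera has in their place "hand_eye" (4x4, takes a point from camera to tool coordinates, whose origin is the TCP and whose axes are the flange's). Camera axes: x right, y up, looking along -z (the intrinsics and any distortion apply to the point x, -y, -z); pixel columns grow to the right and rows downward; lengths in mm; the calibration is good to about 2 mm. The wrist camera is an equidistant fisheye: a pixel r from the principal point sees the ray r / f radians off the axis. A picture is of the moment at which its call begins: read the wrist's pose just before it.
- manip.job_done(): hands the job in, once; it reports no verdict.
The state is a dict: "t": time; "joints": joint angles; "qvel": joint speeds; "effort": joint torques, N m; "position": TCP position; "eef_rot": TCP orientation; "force": force on the tool from outside, world axes, zero at the start; "torque": the same for the moment, N m; "grip_width": finger opening in mm.
Only numpy, scipy, OpenCV 4.12 (cv2) and the standard library are available. Lean on these libraries where they do the work, as an engineer would, in place of code of your own. Each camera call takes 0.05 s, during which the arm holds its last target.

TASK

The plywood plate that carries the round plaster mould must be level before the mould is filled. Turn its two foot screws in turn, by the upright wings on top of them, until the bubble in each of the plate's two bar vials rests between its vial's two black lines, then let go.

Things in the scene. Friction and masses are not known exactly. Their poses are not given: they have to be found in the camera images.
- front_screw_grip (a point): Foot screw at the plate's near left corner. Upright steel wing on top, 40 long, 12 thick, flat sides free from 55 to 94 above the table; height fixed, stays where left (0.1 N m). Point: on its axis, 80 up; x along the wing, y across it, z up. Starts 0.6 to 1.2 rad off level; stops 1.45 rad either side of level. Clockwise from above lifts its corner and moves the front bubble.
- side_screw_grip (a point): Foot screw at the plate's far right corner, the same in size, point, axes, stiffness, stops and amount off (its axis may lean 2 degrees). Clockwise from above lifts its corner and moves the side bubble. The screws act apart: neither moves the other's bubble. The third foot (far left, low steel dome) does not turn; the near right corner has no foot.
- front_bubble_mid (a point): Middle of the grey bubble (18 long, 10 wide) in the vial along the plate's left edge, centred at x 0, y +86 of plate_centre. It slides along the plate's x with the front screw alone: 14 mm per rad toward -x (to that screw, the higher side) for clockwise turning, +x for anticlockwise. Level at x = 0; the black lines are at x -16 and +16.
- side_bubble_mid (a point): Middle of the like bubble in the vial along the plate's far edge, centred at x +86, y 0 of plate_centre. It slides along the plate's y with the side screw alone: 14 mm per rad toward -y (to that screw) for clockwise turning, +y for anticlockwise. Level at y = 0; the black lines are at y -16 and +16.
- plate_centre (a point): Centre of the top of the 220x220x12 plywood plate, 42 above the table when level. Axes: x from its near edge to its far edge, y from its right edge to its left edge, z up. The screws stand at x -80, y +80 (front) and x +80, y -80 (side). The mould (90 diameter, 26 high) stands near the middle; the vials (96x24x7) lie on the plate.

How it is judged:
By the outcome, as a careful person would: the job done as asked, in the order asked, and still so for the second after the job is handed in, with the robot touching nothing.
It also fails if it takes over 40 s, if anything falls off the work surface, if the arm or the gripper's body presses on something with over 40 N, if the wrist force passes 120 N, or if a joint passes its speed limit or range.

## Working session

There is one attempt and no reset: what is moved stays moved. The work goes in short steps, Python scripts to look and compute and a shell command to move; the robot and the scene stay as the last step left them, time stands still between calls to the robot, and variables do not carry over. Pictures are saved under pics/ and viewed, and the job is handed in when it is done.

```bash
ls; mkdir -p pics; cat > h.py <<'E'
import numpy as np,cv2
from bench import manip
def snap(n,f):
    c=manip.camera(n); cv2.imwrite('pics/'+f+'.png',c['frame'][:,:,::-1]); np.savez('pics/'+f+'.npz',**c); return c
def px2w(c,u,v,z=None,win=2):
    K=c['K'];Ti=np.linalg.inv(c['world_to_cam'])
    d=np.array([(u-K[0,2])/K[0,0],-(v-K[1,2])/K[1,1],-1.0])
    if z is None:
        r=c['range_z'][v-win:v+win+1,u-win:u+win+1]; r=np.median(r[r>0]); return (Ti@np.r_[d*r,1])[:3]
    o=Ti[:3,3]; w=Ti[:3,:3]@d; return o+w*(z-o[2])/w[2]
def w2px(c,p):
    q=(c['world_to_cam']@np.r_[p,1])[:3]; K=c['K']; return K[0,0]*q[0]/-q[2]+K[0,2], K[1,1]*(-q[1])/-q[2]+K[1,2]
E
python3 - <<'E'
from h import *
print(manip.get_state())
for n in('top','side','wrist'):
    c=snap(n,n+'0'); print(n,c['K'].tolist(),{k:np.round(v,3).tolist() for k,v in c.items() if k in('world_to_cam','hand_eye')},[k for k in c])
E
```

```text
pics
{'t': 0.0, 'joints': array([ 1.24138688,  0.43520818,  0.02499352,  1.57410698, -0.01159839,
        1.13399681, -0.07510554]), 'qvel': array([-0.00177704, -0.00031925,  0.00017425,  0.00046617,  0.00062421,
       -0.00063648,  0.00028338]), 'effort': array([ 4.17298691e-05, -6.70463276e+01,  1.02479517e+00, -3.16207695e+01,
        1.54244358e-02,  1.25708588e-02, -7.74832358e-06]), 'position': array([ 140.44810585, -608.77127349,  403.93136463]), 'eef_rot': array([-7.69762461e-04,  9.93581549e-01,  1.13115367e-01, -1.64477082e-04]), 'force': array([-0.0438221 ,  0.40675246,  0.45138275]), 'torque': array([-0.01199018,  0.02503572,  0.00084623]), 'grip_width': 85.6612018644321}
top [[526.3996290813145, 0.0, 329.9776944468375], [0.0, 526.3996290813145, 244.62659042744113], [0.0, 0.0, 1.0]] {'world_to_cam': [[-0.028, -0.999, 0.028, -17.703], [0.989, -0.024, 0.143, -585.76], [-0.142, 0.032, 0.989, -877.271], [0.0, 0.0, 0.0, 1.0]]} ['frame', 'range_z', 'K', 'world_to_cam']
side [[495.5144102783628, 0.0, 312.93805170308684], [0.0, 495.5144102783628, 237.113164398087], [0.0, 0.0, 1.0]] {'world_to_cam': [[-0.802, -0.597, -0.005, 444.36], [0.325, -0.443, 0.836, -276.079], [-0.501, 0.668, 0.549, -595.473], [0.0, 0.0, 0.0, 1.0]]} ['frame', 'range_z', 'K', 'world_to_cam']
wrist [[371.64829954431775, 0.0, 320.8528084497016], [0.0, 371.64829954431775, 239.00292480714378], [0.0, 0.0, 1.0]] {'hand_eye': [[-0.001, 0.953, 0.303, 77.63], [1.0, 0.001, 0.001, 0.01], [0.001, 0.303, -0.953, 30.749], [0.0, 0.0, 0.0, 1.0]]} ['frame', 'range_z', 'K', 'hand_eye']
```

View pics/top0.png

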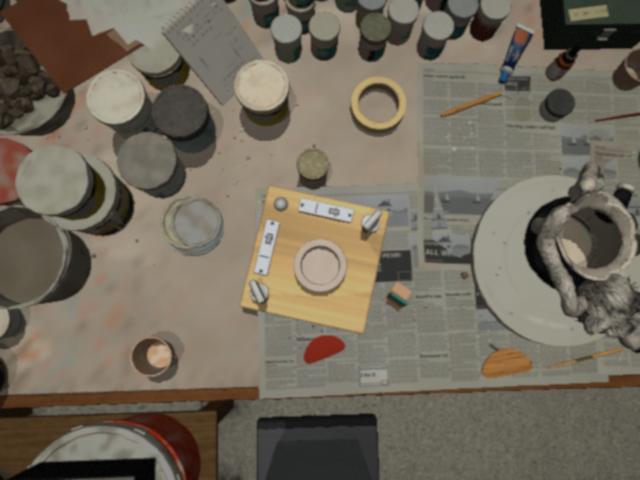

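View pics/side0.png

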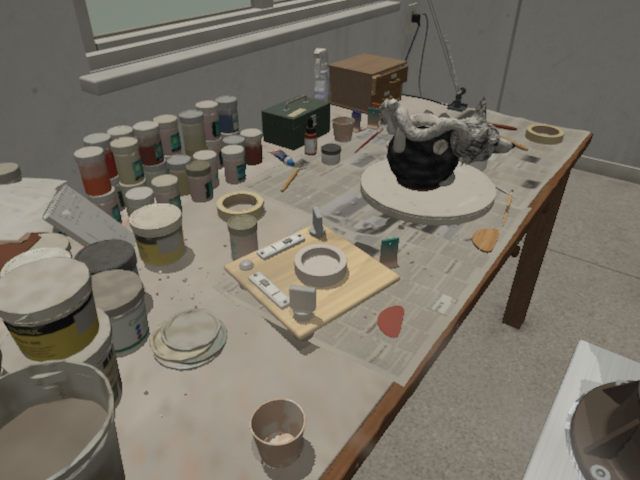

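```bash
python3 - <<'E'
import cv2
a=cv2.imread('pics/top0.png')[175:345,230:430]; cv2.imwrite('pics/t0c.png',cv2.resize(a,None,fx=4,fy=3.5,interpolation=cv2.INTER_CUBIC)[:595])
a=cv2.imread('pics/side0.png')[190:340,210:410]; cv2.imwrite('pics/s0c.png',cv2.resize(a,None,fx=4,fy=4,interpolation=cv2.INTER_CUBIC))
E
```

```text
(no output)
```

View pics/t0c.png

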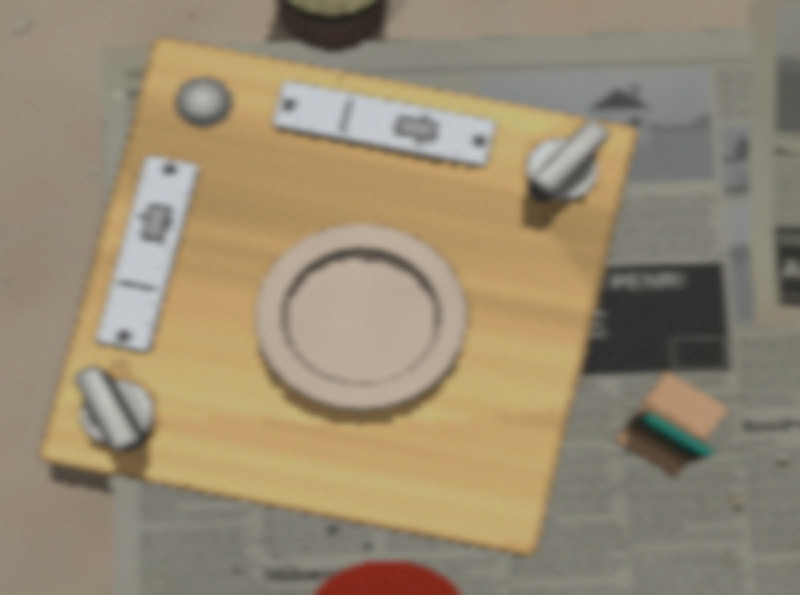

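View pics/s0c.png

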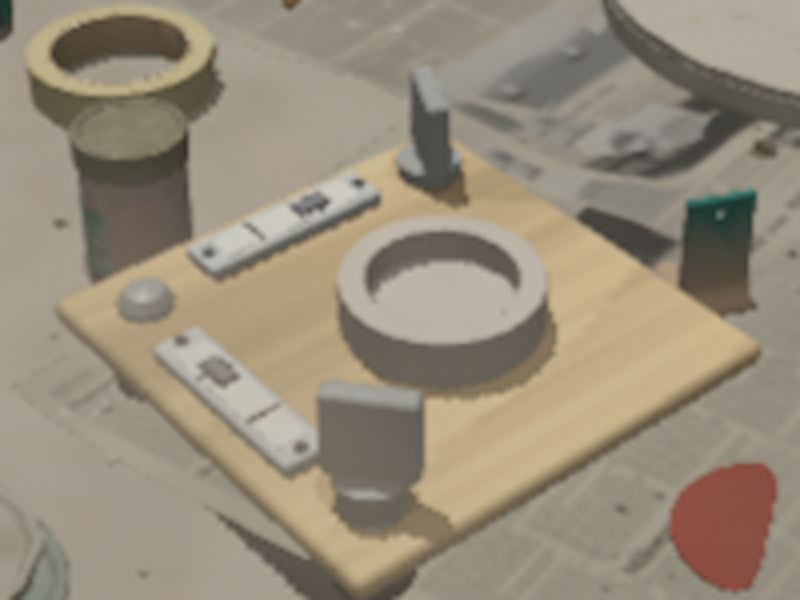

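The front bubble sits on the far (+x) side, so its screw needs to go clockwise. The side bubble sits toward its screw (-y), so that one goes anticlockwise. Next I'll measure.

```bash
cat > m.py <<'E'
from h import *
def cloud(c):
    K=c['K'];Ti=np.linalg.inv(c['world_to_cam']);v,u=np.mgrid[0:480,0:640];r=c['range_z']
    P=np.stack([(u-K[0,2])/K[0,0]*r,-(v-K[1,2])/K[1,1]*r,-r,np.ones_like(r)],-1)@Ti.T
    P=P[...,:3];P[r<=0]=np.nan;return P
E
python3 - <<'E'
from m import *
c=dict(np.load('pics/top0.npz'))
f=lambda x,y,z:px2w(c,230+x/4-.4,175+y/3.5-.4,z)
C={k:f(*p,42) for k,p in dict(nl=(42,457),fl=(157,38),fr=(636,127),nr=(533,552)).items()}
for k in C: print(k,C[k].round(1))
o=sum(C.values())/4; ex=(C['fl']+C['fr']-C['nl']-C['nr']); yaw=np.arctan2(ex[1],ex[0]); ey=(C['nl']+C['fl']-C['nr']-C['fr']); print('centre',o,'yaw',yaw,np.arctan2(-ey[0],ey[1]),np.linalg.norm(ex)/2,np.linalg.norm(ey)/2)
R=np.array([[np.cos(yaw),np.sin(yaw)],[-np.sin(yaw),np.cos(yaw)]])
pl=lambda p:(R@(p-o)[:2]).round(1)
for n,p in dict(fb=(155,223),fline=(136,285),f1=(170,169),f2=(124,336),sb=(417,129),sline=(346,117),s1=(289,104),s2=(480,141)).items(): print(n,pl(f(*p,49)))
for n,q in(('front',(-80,80)),('side',(80,-80))):
    p=o[:2]+R.T@np.array(q); print(n,'nominal',p)
    for cam in('top','side'):
        cc=dict(np.load(f'pics/{cam}0.npz')); P=cloud(cc)
        m=(np.hypot(P[...,0]-p[0],P[...,1]-p[1])<40)&(P[...,2]>62)&(P[...,2]<100)
        X=P[m]; mn=X.mean(0); w,V=np.linalg.eigh(np.cov(X[:,:2].T)); d=V[:,1]
        s=(X-mn)[:,:2]@V; print(cam,m.sum(),mn.round(1),'ang',np.degrees(np.arctan2(d[1],d[0])).round(1),'ext',np.ptp(s,0),X[:,2].max(), 'mid',(mn[:2]+V@((s.max(0)+s.min(0))/2)).round(1))
        print('ang in plate',np.degrees(np.arctan2(d[1],d[0])-yaw))
E
```

```text
nl [484.2 123.7  42. ]
fl [693.5  72.2  42. ]
fr [ 642.9 -138.5   42. ]
nr [432.4 -85.   42. ]
centre [563.27581543  -6.89590456  42.        ] yaw -0.24508342368383543 -0.23963785088746306 216.37580315347753 215.82906002545042
fb [13.9 86.4]
fline [-17.9  87.2]
f1 [41.8 86.4]
f2 [-43.5  86.4]
sb [ 85.3 -14.1]
sline [84.4 17.5]
s1 [85.4 43.3]
s2 [ 85.4 -42.3]
front nominal [505.07742901  90.12444288]
top 210 [504.3  90.   91.1] ang -153.8 ext [11.73314792 39.31733234] 97.68844947251898 mid [504.8  91. ]
ang in plate -139.75287688849176
side 536 [501.9  96.6  81.2] ang -153.0 ext [14.60230676 39.24600084] 95.55423411382685 mid [504.   94.1]
ang in plate -138.91034356922904
side nominal [ 621.47420185 -103.916252  ]
top 192 [ 617.6 -101.2   91.9] ang 138.0 ext [12.00191588 39.77850326] 98.23004849264623 mid [ 619.2 -102.2]
ang in plate 152.03301862602376
side 204 [615.1 -93.6  82.3] ang 143.0 ext [14.1678965  41.46214253] 95.02818553244953 mid [618.4 -98.4]
ang in plate 157.0804155227319
```

```bash
python3 - <<'E'
from m import *
P=cloud(dict(np.load('pics/top0.npz'))).reshape(-1,3)
P=P[~np.isnan(P[:,0])]
for x in range(0,900,100):
    print(x,[ (int(np.percentile(q,99.5)) if len(q:=P[(abs(P[:,0]-x-50)<50)&(abs(P[:,1]-y-50)<50),2])>5 else None) for y in range(-700,500,100)])
E
```

```text
0 [-748, -749, -748, -749, -749, -650, None, None, -651, -749, -750, None]
100 [-747, -747, -748, -749, -748, -253, -252, -266, -282, -11, -749, -751]
200 [-749, -748, -752, -749, -749, -749, -750, -749, -748, 80, 82, 81]
300 [None, 10, 152, 10, 8, 7, 12, 13, 4, 60, 4, 4]
400 [None, 39, 223, 228, 38, 63, 46, 95, 39, 59, 55, 136]
500 [None, 170, 192, 226, 42, 48, 72, 95, 57, 27, 136, 135]
600 [9, 144, 223, 224, 38, 95, 94, 82, 29, 104, 208, 208]
700 [9, 25, 40, 8, 11, 5, 85, 85, 100, 128, 208, 205]
800 [57, 59, 47, 21, 14, 28, 27, 91, 100, 130, 130, 127]
```

```bash
python3 -m crank '[[[60,100,0],2],[[90,160,0],4],[[120,220,0],6],[[150,280,0],8],[[180,340,0],10],[[210,400,0],11],[[240,460,0],12],[[270,515,0],13],[[295,565,0],13.5],[[320,615,0],13.5],[[340,655,0],13.5],[[364,700.5,-60],13.5]]' 40 60
```

```text
t: 1.65
position: [484.0, 51.0, 374.5]
eef_rot: [0.0, 0.973, 0.229, 0.003]
force: [1.7, -0.4, 0.1]
grip_width: 39.7
```

```bash
python3 -m crank '[[[0,0,-20],0],[[0,0,-20],0],[[0,0,-20],0],[[0,0,-20],0]]'; python3 - <<'E'
from h import *
s=manip.get_state(); print(s['position'],s['eef_rot'],s['joints']); c=snap('wrist','w1'); np.savez('pics/w1s.npz',p=s['position'],q=s['eef_rot'])
E
```

```text
t: 2.15
position: [482.6, 48.0, 354.0]
eef_rot: [0.0, 0.974, 0.228, 0.001]
force: [0.8, 0.7, 0.1]
grip_width: 39.9
[482.55801121  48.01365402 354.04264036] [3.06105305e-04 9.73564080e-01 2.28412614e-01 7.53211453e-04] [ 0.19958274  0.31159746 -0.50778562  1.94041671  0.18739117  0.93380378
 -1.50949527]
```

View pics/w1.png

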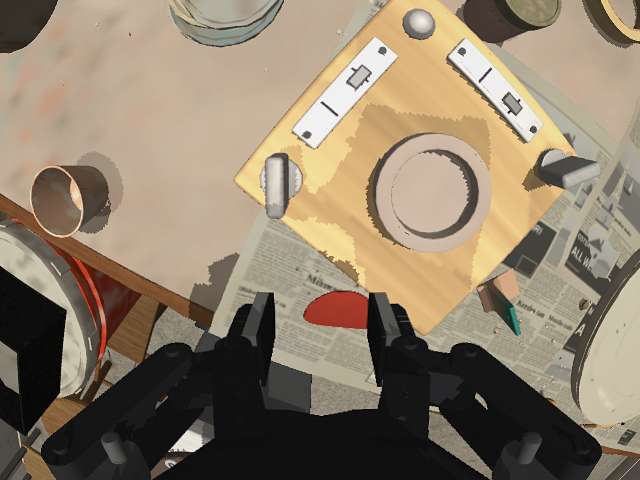

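```bash
cat >> m.py <<'E'
from scipy.spatial.transform import Rotation as Ro
def wcloud(c,p,q):
    K=c['K'];f=K[0,0];v,u=np.mgrid[0:480,0:640];a=u-K[0,2];b=v-K[1,2];r=np.hypot(a,b)+1e-9;th=r/f
    z=c['range_z'];t=np.tan(th)*z
    X=np.stack([a/r*t,-b/r*t,-z],-1)@c['hand_eye'][:3,:3].T+c['hand_eye'][:3,3]
    R=Ro.from_quat([q[1],q[2],q[3],q[0]]).as_matrix()
    X=X@R.T+p; X[z<=0]=np.nan; return X
def wing(P,p,lo=66,hi=100,rad=32):
    m=(np.hypot(P[...,0]-p[0],P[...,1]-p[1])<rad)&(P[...,2]>lo)&(P[...,2]<hi)
    X=P[m]; (cx,cy),(w,h),a=cv2.minAreaRect(X[:,:2].astype(np.float32))
    if w<h: a+=90
    top=X[X[:,2]>90]; (tx,ty),(tw,tt),ta=cv2.minAreaRect(top[:,:2].astype(np.float32)); 
    if tw<tt: ta+=90
    print('all',np.round([cx,cy,w,h,a],1),'top',np.round([tx,ty,tw,tt,ta],1),len(X),len(top),X[:,2].max().round(1))
E
python3 - <<'E'
from m import *
s=np.load('pics/w1s.npz');P=wcloud(dict(np.load('pics/w1.npz')),s['p'],s['q'])
wing(P,(504.5,91.5)); wing(P,(620,-102))
for n in('top','side'):
  P=cloud(dict(np.load(f'pics/{n}0.npz'))); wing(P,(504.5,91.5)); wing(P,(620,-102))
E
```

```text
all [504.   91.6  40.4  12.6  26. ] top [504.   91.6  40.3  12.5  25.1] 1383 1160 96.5
all [ 617.7 -101.4   13.    40.   137.4] top [ 617.5 -101.7   12.4   40.   137.4] 1211 616 96.2
all [504.8  90.9  39.3  11.6  25.9] top [505.1  91.1  38.7  11.6  25.9] 209 173 97.7
all [ 619.2 -102.2   12.    39.8  137.7] top [ 619.2 -102.2   12.    39.8  137.7] 191 165 98.2
all [504.1  93.9  39.2  14.1  25. ] top [504.4  93.7  38.8  13.4  25.9] 488 159 95.6
all [618.4 -98.1  11.8  41.2 137.6] top [618.8 -98.9  11.2  39.4 137.6] 185 77 95.0
```

```bash
python3 -m crank '[[[21.5,43.5,0],-0.8],[[21.5,43.5,0],-0.8],[[21.5,43.5,-20],-0.8],[[21.5,43.5,-45],-0.8],[[21.5,43.5,-45],-0.8],[[21.5,43.5,-45],-0.8]]'
```

```text
t: 2.95
position: [504.2, 91.9, 309.0]
eef_rot: [0.0, 0.975, 0.222, 0.0]
force: [-0.4, -0.6, -0.3]
grip_width: 39.8
```

```bash
python3 - <<'E'
from m import *
s=manip.get_state(); print(s['position'],s['eef_rot'],s['joints']); c=snap('wrist','w2'); 
P=wcloud(c,s['position'],s['eef_rot']); wing(P,(504.,91.5))
E
```

```text
[504.15804736  91.91493827 309.0150238 ] [6.91874083e-05 9.75026676e-01 2.22087277e-01 4.66695743e-04] [ 0.09178935  0.41050474 -0.49174612  1.93031873  0.25166038  0.85987174
 -1.65367822]
all [504.3  91.9  40.   12.1  25.8] top [504.2  92.   40.   11.9  26.2] 1674 1433 95.9
```

View pics/w2.png

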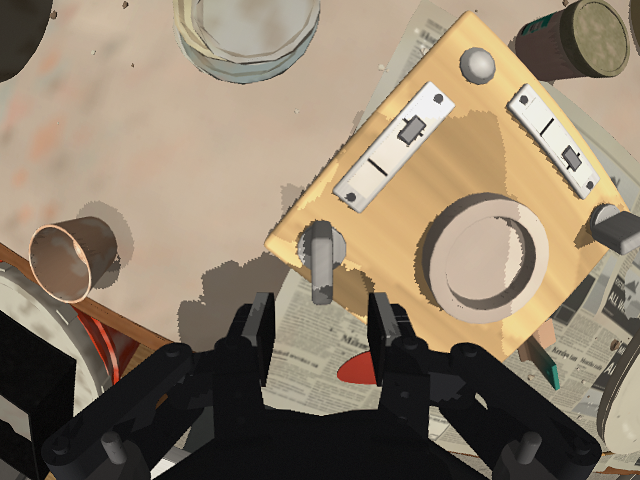

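The last joint is at -1.65 and would reach about -2.7 after a clockwise turn, close to its limit. I'll take the same grasp half a turn round first.

```bash
python3 -m crank '[[[0,0,0],10],[[0,0,0],20],[[0,0,0],30],[[0,0,0],40],[[0,0,0],50],[[0,0,0],60],[[0,0,0],70],[[0,0,0],80],[[0,0,0],90],[[0,0,0],90]]'
python3 -m crank '[[[0,0,0],10],[[0,0,0],20],[[0,0,0],30],[[0,0,0],40],[[0,0,0],50],[[0,0,0],60],[[0,0,0],70],[[0,0,0],80],[[0,0,0],90],[[0,0,-20],90],[[0,0,-20],90]]'
python3 - <<'E'
from m import *
s=manip.get_state(); print(s['position'],s['eef_rot'],s['joints']); c=snap('wrist','w3'); 
P=wcloud(c,s['position'],s['eef_rot']); wing(P,(504.,91.5))
E
```

```text
t: 4.25
position: [504.2, 91.9, 308.8]
eef_rot: [0.0, 0.533, 0.846, 0.0]
force: [-0.9, -0.2, 0.5]
grip_width: 40.0
t: 5.62
position: [503.4, 91.6, 286.5]
eef_rot: [-0.001, -0.22, 0.976, -0.0]
force: [-0.0, 0.0, 0.3]
grip_width: 39.6
[503.43192502  91.59683414 286.46747606] [-1.37503173e-03 -2.19739490e-01  9.75557554e-01 -3.52659564e-04] [ 0.52041536  0.70296509 -1.1897476   1.92146816  0.75638773  1.06359202
  1.01516468]
all [503.5  90.8  40.1  12.   25.2] top [503.7  90.9  39.8  11.7  25.7] 2123 1766 96.0
```

```bash
python3 -m crank '[[[0,0,-20],0],[[0,0,-40],0],[[0,0,-54],0],[[0,0,-54],0],[[0,0,-54],0]]'
python3 - <<'E'
from m import *
s=manip.get_state(); print(s['position'],s['eef_rot'],s['joints']); c=snap('wrist','w4'); 
P=wcloud(c,s['position'],s['eef_rot']); wing(P,(504.,91.5),rad=25)
E
```

```text
t: 6.3
position: [504.0, 92.4, 234.3]
eef_rot: [0.0, -0.222, 0.975, 0.0]
force: [1.0, 0.1, 0.9]
grip_width: 40.1
[504.02255537  92.44324771 234.28408979] [ 1.31278671e-04 -2.22376923e-01  9.74960741e-01  2.02423248e-04] [ 0.47223771  0.76304808 -1.11978931  1.96666852  0.84607663  0.97998292
  0.94986111]
all [502.8  92.2  40.8  46.5 121.9] top [502.9  92.3  40.5  46.5 121.9] 6185 4039 100.0
```

View pics/w4.png

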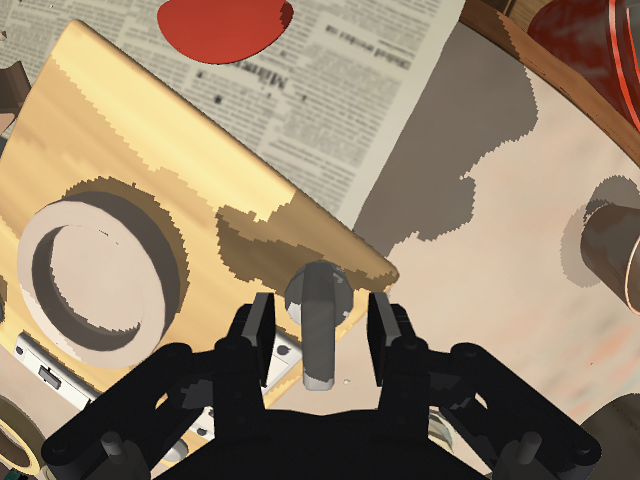

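The wing stands midway between the fingers. Closing.

```bash
python3 -m crank '[[[0,-0.5,0],0],[[0,-0.5,0],0],[[0,-0.5,0],0],[[0,-0.5,0],0],[[0,-0.5,0],0]]' 0 50
python3 -m crank '[[[0,0,0],-6],[[0,0,0],-12],[[0,0,0],-18],[[0,0,0],-24],[[0,0,0],-30],[[0,0,0],-30]]'; python3 - <<'E'
from m import *
s=manip.get_state(); print(s['position'],s['eef_rot'],s['joints'],s['force'],s['torque']); c=snap('top','t4');cv2.imwrite('pics/t4c.png',cv2.resize(c['frame'][175:345,230:430,::-1],None,fx=4,fy=3.5,interpolation=cv2.INTER_CUBIC))
E
```

```text
t: 6.98
position: [504.1, 91.6, 234.6]
eef_rot: [0.0, -0.222, 0.975, -0.0]
force: [-0.8, -2.6, 6.8]
grip_width: 11.4
t: 7.72
position: [504.1, 91.5, 234.5]
eef_rot: [0.0, 0.038, 0.999, -0.0]
force: [-1.1, -2.7, 7.0]
grip_width: 11.2
[504.11670114  91.48168741 234.51037183] [ 4.79027435e-04  3.76972180e-02  9.99289011e-01 -4.03189081e-04] [ 0.41484944  0.69762707 -1.00422595  1.97093954  0.76049287  0.90720687
  0.50247262] [-1.09474049 -2.71873276  7.0239135 ] [-0.53645112  0.10090148 -0.02553822]
```

View pics/t4c.png

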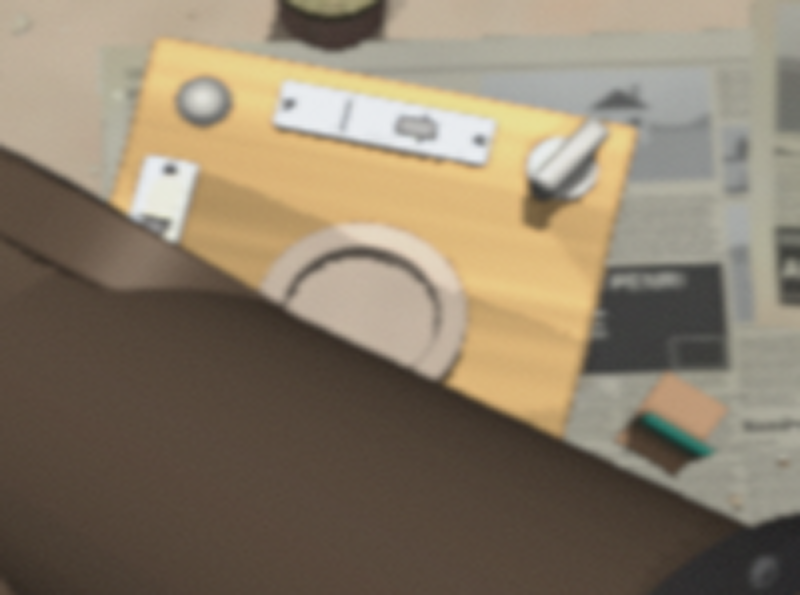

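Only the top of the front vial shows past the arm. I'll turn the other 30° and check with the side camera.

```bash
python3 -m crank '[[[0,0,0],-6],[[0,0,0],-12],[[0,0,0],-18],[[0,0,0],-24],[[0,0,0],-30],[[0,0,0],-30],[[0,0,0],-30]]'; python3 - <<'E'
from m import *
s=manip.get_state(); print(s['position'],s['eef_rot'],s['joints'],s['force'],s['torque']); c=snap('side','s5');cv2.imwrite('pics/s5c.png',cv2.resize(c['frame'][190:340,210:410,::-1],None,fx=4,fy=4,interpolation=cv2.INTER_CUBIC)); snap('wrist','w5')
E
```

```text
t: 8.65
position: [504.1, 91.3, 234.5]
eef_rot: [0.001, 0.294, 0.956, -0.0]
force: [-1.0, -3.3, 9.3]
grip_width: 11.6
[504.13999069  91.33414144 234.51127681] [ 5.10724477e-04  2.94105816e-01  9.55772662e-01 -3.55143985e-04] [ 0.34448588  0.64075584 -0.88183508  1.97589114  0.66784256  0.84331298
  0.06343572] [-0.98116053 -3.277007    9.3196432 ] [-0.65901361  0.20978433 -0.00838798]
```

View pics/s5c.png

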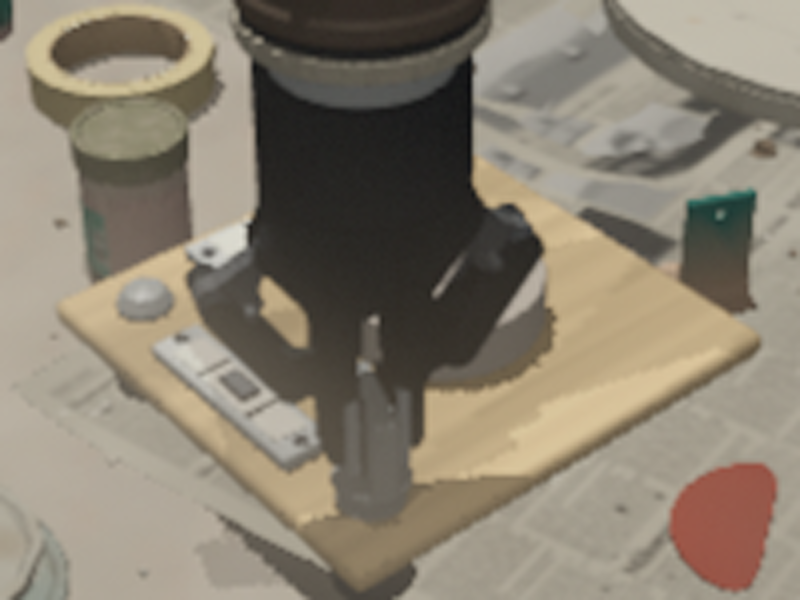

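View pics/w5.png

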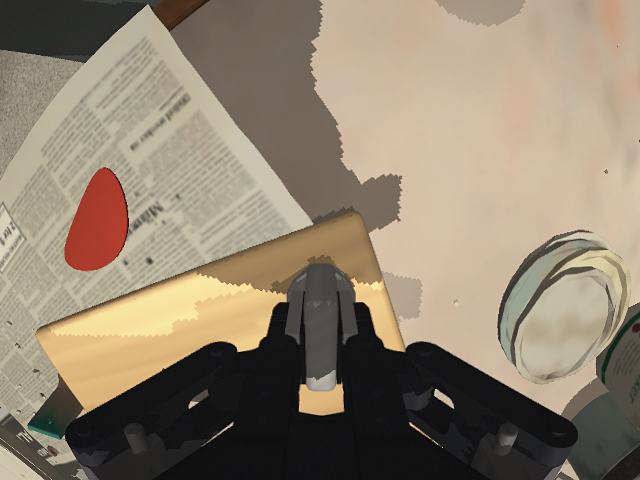

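```bash
python3 - <<'E'
from m import *
c=dict(np.load('pics/s5.npz'))
cv2.imwrite('pics/s5d.png',cv2.resize(c['frame'][265:312,245:295,::-1],None,fx=12,fy=12,interpolation=cv2.INTER_CUBIC))
f=lambda x,y:px2w(c,210+x/4-.4,190+y/4-.4,49)[:2]
d=np.array([np.cos(-.243),np.sin(-.243)])
m=(f(180,341)+f(301,440))/2
for p in((180,341),(301,440),(239,386),(219,365),(265,408)): print((f(*p)-m)@d)
E
```

```text
41.829287078848694
-41.829287078848694
1.3782897333573916
17.951060133106573
-16.788222336371575
```

View pics/s5d.png

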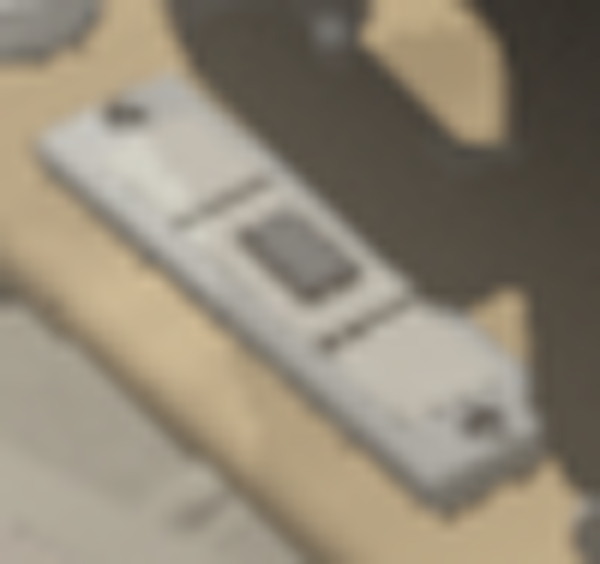

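The front bubble is centred to within about 1 mm: between lines at roughly (228,200) and (368,325) in the crop, bubble at (300,258). Releasing and moving to the side screw.

```bash
python3 -m crank '[[[0,0,0],0],[[0,0,0],0],[[0,0,0],0],[[0,0,20],0],[[0,0,45],0],[[0,0,70],0],[[0,0,70],0]]' 40 50
python3 -m crank '[[[30,-50,0],-3],[[60,-100,0],-6],[[85,-145,0],-8.3],[[113.5,-193,0],-8.3],[[113.5,-193,0],-8.3],[[113.5,-193,0],-8.3],[[113.5,-193,0],-8.3]]'
python3 - <<'E'
from m import *
s=manip.get_state(); print(s['position'],s['eef_rot'],s['joints'],s['force']); c=snap('wrist','w6'); 
P=wcloud(c,s['position'],s['eef_rot']); wing(P,(617.6,-101.6))
for z in (70,75,80,85,90,95):
    m=(np.hypot(P[...,0]-617.6,P[...,1]+101.6)<30)&(abs(P[...,2]-z)<2.5); print(z,m.sum(),np.nanmean(P[m],0) if m.sum() else 0)
E
```

```text
t: 9.62
position: [504.5, 92.3, 306.8]
eef_rot: [0.002, 0.295, 0.956, 0.001]
force: [-0.1, -0.1, -1.4]
grip_width: 39.9
t: 10.5
position: [616.9, -99.8, 304.2]
eef_rot: [-0.0, 0.362, 0.932, 0.0]
force: [0.5, 0.4, -0.1]
grip_width: 39.8
[616.93872953 -99.81657534 304.23067481] [-1.86043843e-04  3.62240109e-01  9.32084771e-01  2.20446148e-04] [ 0.62407214  0.69144929 -0.87190474  1.63702704  0.58157959  1.09238281
  0.41764216] [ 0.54435761  0.43774638 -0.08463942]
all [ 619.3 -102.6   12.2   39.8  138. ] top [ 619.4 -102.6   12.2   39.7  137.9] 1787 1509 95.6
70 43 [605.15680751 -90.019556    70.07747845]
75 69 [605.08758473 -89.9446579   75.27668852]
80 57 [605.54680872 -89.73618967  79.9868068 ]
85 59 [605.06622161 -90.05740155  85.04445359]
90 286 [ 616.15175898 -100.20683989   91.30423204]
95 1255 [ 618.70877088 -101.9798058    93.69797909]
```

View pics/w6.png

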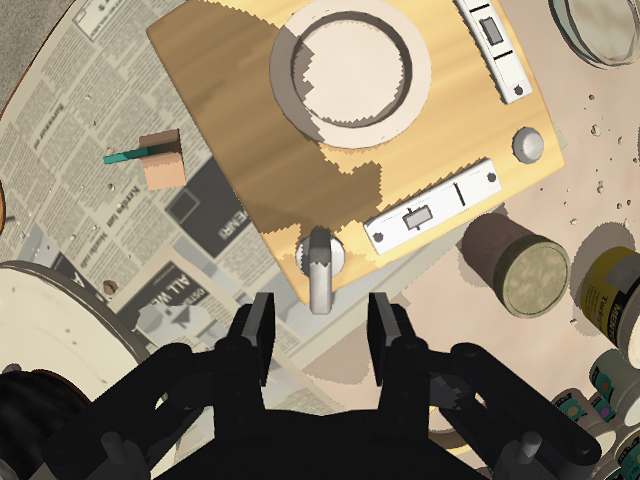

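```bash
python3 -m crank '[[[1.4,-1,-15],0.4],[[1.4,-1,-30],0.4],[[1.4,-1,-50],0.4],[[1.4,-1,-69.5],0.4],[[1.4,-1,-69.5],0.4],[[1.4,-1,-69.5],0.4]]'
python3 - <<'E'
from m import *
s=manip.get_state(); print(s['position'],s['eef_rot'],s['joints'],s['force']); c=snap('wrist','w7')
P=wcloud(c,s['position'],s['eef_rot']); wing(P,(619,-102.3),rad=21,hi=97)
E
```

```text
t: 11.3
position: [619.0, -102.2, 234.7]
eef_rot: [0.0, 0.36, 0.933, 0.0]
force: [0.5, -0.7, -0.1]
grip_width: 39.7
[ 619.02120786 -102.18104187  234.71781767] [8.80108633e-05 3.60021352e-01 9.32944039e-01 1.96467306e-04] [ 0.59554769  0.76801314 -0.81985992  1.68905936  0.65691769  0.98133638
  0.36835439] [ 0.485523   -0.71719851 -0.12648119]
all [ 618.7 -102.8   39.3   36.     9. ] top [ 618.7 -102.8   39.1   35.8    9.5] 4506 3134 96.9
```

View pics/w7.png

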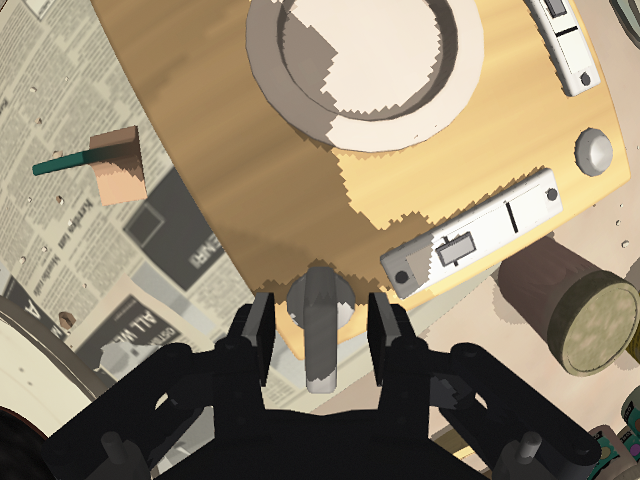

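Well centred. Close and turn anticlockwise, in two steps.

```bash
python3 -m crank '[[[0,0,0],0],[[0,0,0],0],[[0,0,0],0],[[0,0,0],0]]' 0 50
python3 -m crank '[[[0,0,0],6],[[0,0,0],12],[[0,0,0],18],[[0,0,0],24],[[0,0,0],30],[[0,0,0],30]]'; python3 - <<'E'
from m import *
s=manip.get_state(); print(s['position'],s['eef_rot'],s['joints'],s['force'],s['torque']); c=snap('wrist','w8')
E
```

```text
t: 11.85
position: [619.0, -102.3, 235.3]
eef_rot: [0.001, 0.36, 0.933, 0.0]
force: [-0.5, 0.0, 5.5]
grip_width: 11.4
t: 12.6
position: [618.9, -102.7, 235.2]
eef_rot: [0.0, 0.106, 0.994, -0.0]
force: [-2.6, -1.3, 8.3]
grip_width: 11.4
[ 618.89997088 -102.68932877  235.24071599] [ 2.78448653e-04  1.05796458e-01  9.94387733e-01 -2.62530231e-04] [ 0.65598496  0.81678502 -0.93732959  1.68388223  0.75020533  1.04013458
  0.82410851] [-2.56606304 -1.26812353  8.26370196] [-0.3676541   0.5017324   0.12838005]
```

View pics/w8.png

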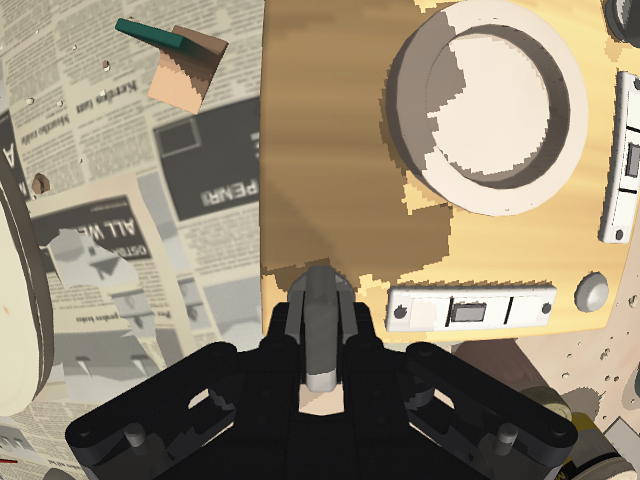

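Line pixels are 448 and 508 and the bubble middle is at 468, so it's about 6–7 mm off. That calls for about 28° more.

```bash
python3 -m crank '[[[0,0,0],6],[[0,0,0],12],[[0,0,0],18],[[0,0,0],24],[[0,0,0],28],[[0,0,0],28],[[0,0,0],28]]'; python3 - <<'E'
from m import *
s=manip.get_state(); print(s['position'],s['eef_rot'],s['joints'],s['force'],s['torque']); c=snap('wrist','w9')
E
```

```text
t: 13.52
position: [618.9, -103.1, 235.2]
eef_rot: [0.0, -0.137, 0.991, -0.001]
force: [-3.0, -2.3, 8.3]
grip_width: 11.4
[ 618.92013995 -103.08676063  235.21392292] [ 1.27191185e-04 -1.36925770e-01  9.90581043e-01 -7.17614923e-04] [ 0.70247948  0.86647975 -1.03832675  1.67988978  0.8306684   1.09875082
  1.2538042 ] [-3.03944403 -2.28594653  8.33321606] [-0.51308883  0.45407435  0.06865601]
```

View pics/w9.png

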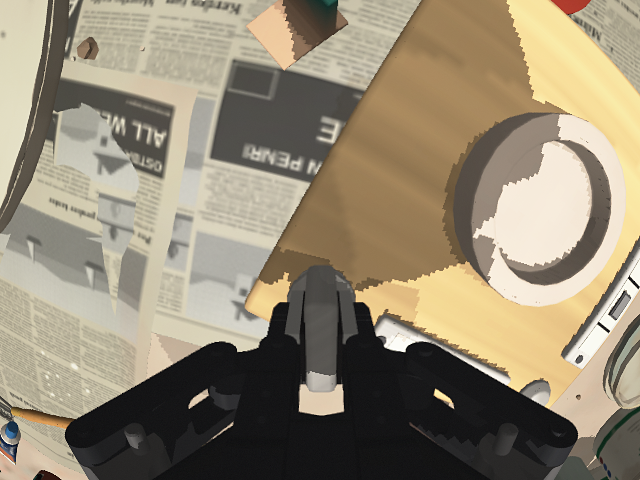

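The side vial is hidden behind the fingers and the front bubble still looks centred. I'll release, rise and look with all the cameras.

```bash
python3 -m crank '[[[0,0,0],0],[[0,0,0],0],[[0,0,0],0],[[0,0,20],0],[[0,0,45],0],[[0,0,80],0],[[0,-60,110],0],[[0,-120,110],0],[[0,-180,110],0],[[0,-180,110],0],[[0,-180,110],0]]' 40 50
python3 - <<'E'
from m import *
s=manip.get_state(); print(s['position'],s['joints'],s['force'])
c=snap('top','tA');cv2.imwrite('pics/tAc.png',cv2.resize(c['frame'][175:345,230:430,::-1],None,fx=4,fy=3.5,interpolation=cv2.INTER_CUBIC))
c=snap('side','sA');cv2.imwrite('pics/sAc.png',cv2.resize(c['frame'][190:340,210:410,::-1],None,fx=4,fy=4,interpolation=cv2.INTER_CUBIC))
E
```

```text
t: 14.95
position: [618.8, -282.0, 346.2]
eef_rot: [0.001, -0.137, 0.991, 0.0]
force: [1.1, 1.0, 0.8]
grip_width: 40.0
[ 618.80926819 -281.9689238   346.22031229] [ 0.94350676  0.82693319 -1.10771991  1.43506468  0.743557    1.33277945
  1.64204079] [1.11645873 0.97629554 0.75076461]
```

View pics/tAc.png

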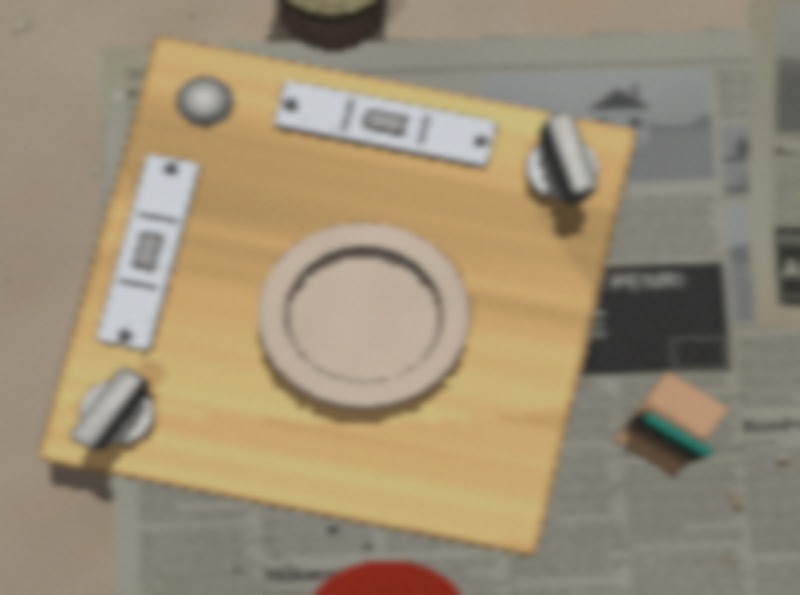

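View pics/sAc.png

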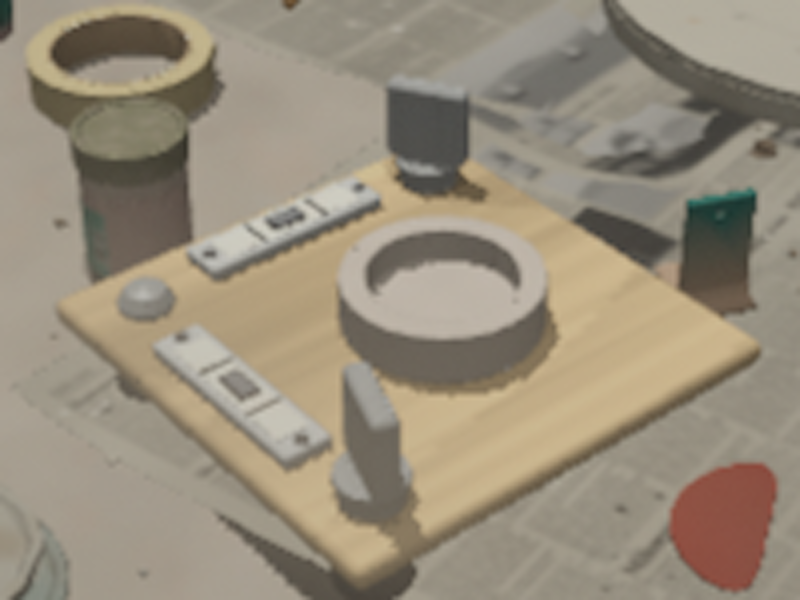

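Both bubbles sit midway between their lines. Front: lines at y 217 and 285, bubble 251. Side: lines at x 348 and 423, bubble 386. The statue is close to the parked hand, so I'll move up and away from it before handing in.

```bash
python3 -m crank '[[[0,10,20],0],[[-20,30,50],0],[[-40,60,70],0],[[-40,60,70],0],[[-40,60,70],0],[[-40,60,70],0]]'
python3 - <<'E'
from m import *
s=manip.get_state(); print(s['position'],s['force'],s['qvel'].round(3))
c=snap('side','sB');cv2.imwrite('pics/sBc.png',c['frame'][...,::-1])
E
```

```text
t: 15.8
position: [579.0, -222.8, 414.2]
eef_rot: [-0.0, -0.137, 0.991, 0.0]
force: [-0.5, -0.2, 0.2]
grip_width: 40.0
[ 579.03785112 -222.83137522  414.15234533] [-0.50819592 -0.24670894  0.20908692] [ 0.004  0.01   0.002  0.001 -0.002 -0.003  0.   ]
```

View pics/sBc.png

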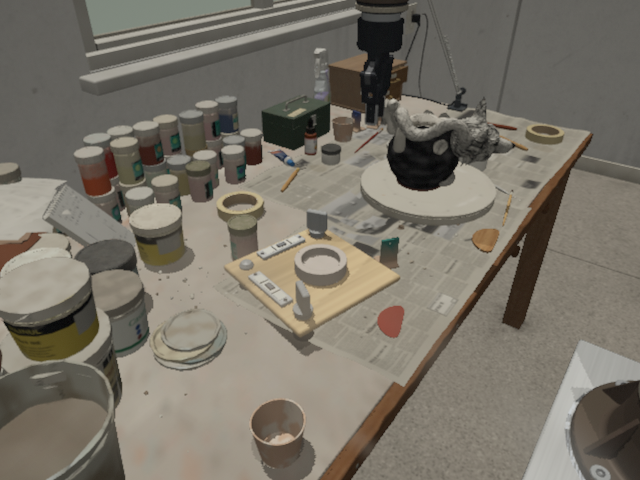

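The hand is clear of everything, and nothing else in the scene has moved. Handing in.

```bash
python3 -c "
from bench import manip
print(manip.job_done())"
```

```text
the job is handed in; nothing more can be done
None
```

The plate is level by both vials, and the job was handed in about 16 s into the 40 s limit. I turned the front screw about 60° clockwise, let go, then turned the side screw about 58° anticlockwise and let go.

- **Bubbles:** with the hand away, the top and side cameras both showed each bubble midway between its black lines, within about 1 mm.
- **Forces:** the readings I took at each step stayed below about 10 N, against the 120 N wrist limit. I did not log the force continuously during the moves.
- **Last state:** the gripper was open and about 150 mm above the table, clear of the plate and the statue. The wrist force was near zero and nothing else in the scene had moved.
- **Disagreements:** the cameras differed by 2 to 4 mm on where the screws stand. I used the close wrist-camera position, and each wing was centred between the fingers before I closed them.

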